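# Hitch the yellow hand rest onto the red bracket's pin

## Task

On this jade carver's bench, take the hand rest with the yellow pad and push its hook straight down onto the pin of the red bracket until its feet stand on the bracket's base plate and the brass safety latch has snapped shut behind (below) the pin. Push it on with the gripper, do not drop it on; let go and leave it standing there upright, and leave the rest with the blue pad where it is.

Things in the scene. Friction and masses are not known exactly. Their poses are not given: they have to be found in the camera images.
- rest_mid (a point): Centre of the yellow pad of the loose hand rest (0.3 kg), 92 above its feet. Pad 80 (x) x 34 (y) x 30 mm high, z up: grasp from above, closing along y. Under it a steel hook on two legs, 66 (x) x 28 (y) x 67 high. Its mouth opens down, through in y: 44 wide (x) at the feet, a 20 mm slot (x -10 to 10) from 12 to 57 above them. Works either way round.
- rest_latch (a joint): Brass sprung flap barring the yellow rest's slot, 18 mm above its feet, hinged on the +x leg. 0 rad = shut (as at the start); it swings only up into the slot, to 1.45. Pushing it past the pin takes roughly 10 N. It snaps shut again once the pin is some 22 to 27 mm above it; fully home the pin is 31 mm above it.
- bracket_pin (a point): Middle of the red bracket's pin (fixed): level, along y, 12 mm diameter, centre 59 above bench. Held by two red cheeks, 48 apart inside, 8 thick, 36 (x) long, tops 68 above bench. Base plate 110 (x) x 80 (y) x 10 thick: feet stand on it, pad's centre then 43 mm above the pin's centre, pad's y along the pin. A like grey bracket is not to be used.
- spare_mid (a point): Centre of the blue pad of a second hand rest, of the same shape and size as the yellow one, 92 mm above the bench. To be left alone.
Mind the look-alikes: they are no part of the job. What is shaped like the part that bears rest_mid but orange or pink is not meant.

How it is judged (in metres and radians):
On the way:
1. the pin pushes the yellow rest's latch open while the gripper is pushing the rest on (not dropped) (value of joint rest_latch above 0.4 rad and distance between rest_mid and bracket_pin below 0.085 m and contact force between the fingers and rest above 1 N), for 0.04 s.
At the end, for the whole second after the job is handed in: The yellow rest stands still and upright (within 10 degrees) on the red bracket: the pin in its slot, its feet within 7 mm of fully home on the base plate, the latch shut below the pin (under 0.15 rad); the blue rest is within 30 mm of where it stood (value of joint rest_latch below 0.15 rad and z of bracket_pin in the frame of rest_mid between -0.05 and -0.036 m and x of bracket_pin in the frame of rest_mid between -0.015 and 0.015 m and horizontal distance between rest_mid and bracket_pin below 0.025 m and angle between rest_mid's own z axis and vertical below 0.17 rad and linear speed of rest below 0.02 m/s and distance of spare_mid from where it was at the start of the episode below 0.03 m); the robot touches nothing.
It fails at once if the blue rest is knocked over or carried off (distance of spare_mid from where it was at the start of the episode above 0.04 m).
It also fails if it takes over 37 s, if anything falls off the work surface, if the arm or the gripper's body presses on something with over 40 N, if the wrist force passes 120 N, or if a joint passes its speed limit or range.

## Robot

A 6-joint arm with a two-finger parallel gripper is mounted at the origin on the work surface. World frame = base frame: x ahead of the robot, y to its left, z up, the work surface at z = 0. Lengths are in m, angles in degrees, forces in N, time in s.
With the tool pointing down it reaches from about 0.4 to 0.825 m from the base axis. Payload 7 kg.
Tool frame: the origin (TCP) lies at the very end of the fingers, on their centre line; the grasp point (between the pads) lies r.grip_depth behind it (r.grip_depth is the distance from the TCP to the grasp point, in m); z points along the fingers, y is the direction in which the jaws open and shut (so a half turn about z gives the same grasp; the last joint's range is limited). The gripper opens to 88 mm and grips with 3 to 60 N. Pads are 19 mm wide; open, the fingers measure 130 mm over their backs; the gripper's body (78 mm by 193 mm) begins 47 mm behind the grasp point.
Start: joints at [-54.597, 20.546, 0.682, 0, -70.136, -16.507], TCP at [0.219, -0.639, 0.227] pointing down, gripper open.
Joint ranges: [-176.03, 176.03], [-82.01, 121.73], [-58.28, 71.71], [-173.87, 95.51], [-174.79, -0.11], [-173.66, 173.66]. Speed limits (degrees/s): [136.94, 136.94, 172.46, 180, 180, 180].

## Interface

Orientations are given as [roll, pitch, yaw] about the fixed x, y, z axes, in that order (R = Rz(yaw) Ry(pitch) Rx(roll)).
In Python, from plant import r gives the robot as it stands. The module is installed in compiled form; this text tells all that it offers.
- The arm moves only by the tool step_arm, never from a script. Its argument "increments" is a list of rows, each a list of 3 entries, a list of its own where there are three numbers: the shift along the tool's x, y, z in m, then the turn, a rotation vector about the tool's x, y, z in rad, then the closure, from 0 (fully open) to 1 (shut). In form: [[[x, y, z], [wx, wy, wz], grip], ...]. A call has 1 to 10 rows; each row is the pose to reach, as a shift and turn from the pose commanded when the call began, along the tool's axes at that moment; what a row does not reach only later rows make up. A row lasts 1/10 s, in which the tool goes at most 50 mm and 8.59 degrees, less where a joint would pass 70% of its speed; a pose out of reach is approached as far as the arm can. A call with a gripper value outside its range is refused whole. The fingers move at their own pace and stop on an object; "force" is the grip in N (left out, the last holds). Time passes only in rows, so rows that repeat a pose let the fingers close. It gives the time, the measured TCP pose, the force and the opening at its end, in the units of the state.
- r.get_state(): the state, without advancing time (a new reading comes with each control period).
- r.capture(name): name is "side" or "top" or "wrist"; returns a dict with "color" (480x640x3 uint8, red, green, blue), "intrinsics" (3x3 intrinsics, pixels), "rvec" (rotation vector, rad) and "tvec" (3), from world to camera coordinates, as OpenCV has them; the wrist camera has in their place "T_tool_cam" (4x4, takes a point from camera to tool coordinates, whose origin is the TCP and whose axes are the flange's). Camera axes: x right, y down, z forward; pixel columns grow to the right and rows downward; lengths in m; the calibration is good to about 2 mm. A picture is of the moment at which its call begins: read the wrist's pose just before it. There is no depth.
- r.close_job(): hands the job in, once; it reports no verdict.
The state is a dict: "time_s": time; "joints": joint angles; "qd": joint speeds; "joint_torque": joint torques, N m; "tcp_pos": TCP position; "eef_rot": TCP orientation; "contact_force": force on the tool from outside, world axes, zero at the start; "moment": the same for the moment, N m; "gripper_width": finger opening in m.
Only numpy, scipy, OpenCV 4.12 (cv2) and the standard library are available. Lean on these libraries where they do the work, as an engineer would, in place of code of your own. Each camera call takes 0.05 s, during which the arm holds its last target.

## Working session

There is one attempt and no reset: what is moved stays moved. The work goes in short steps, Python scripts to look and compute and a tool call to move; the robot and the scene stay as the last step left them, time stands still between calls to the robot, and variables do not carry over. Pictures are saved under pics/ and viewed, and the job is handed in when it is done.

Besides the shell and the picture viewer there is one more tool, called after "Call:" as name([rows], argument=value, ...), one row to a line, values as JSON. step_arm: Moves the arm, as the interface text tells. Its arguments: {"type":"object","properties":{"increments":{"type":"array","items":{"type":"array"}},"force":{"type":"number"}},"required":["increments"]}

```bash
mkdir -p pics
cat > h.py <<'E'
import numpy as np, cv2
from plant import r
from scipy.spatial.transform import Rotation as R
def cam(n):
    s=r.get_state(); c=r.capture(n)
    K=np.array(c["intrinsics"])
    if n=="wrist":
        T=np.eye(4);T[:3,:3]=R.from_euler('xyz',s["eef_rot"],degrees=True).as_matrix();T[:3,3]=s["tcp_pos"]
        M=np.linalg.inv(T@np.array(c["T_tool_cam"]))
    else:
        M=np.eye(4);M[:3,:3]=cv2.Rodrigues(np.array(c["rvec"],float))[0];M[:3,3]=np.ravel(c["tvec"])
    return c["color"],K,M
def save(n,f):
    im,K,M=cam(n); cv2.imwrite(f"pics/{f}.png",im[:,:,::-1]); np.savez(f"pics/{f}.npz",K=K,M=M,im=im); return im,K,M
def ld(f):
    d=np.load(f"pics/{f}.npz"); return d["im"],d["K"],d["M"]
def atz(K,M,u,v,z):
    C=np.linalg.inv(M); d=C[:3,:3]@np.linalg.inv(K)@[u,v,1]; o=C[:3,3]; return o+d*(z-o[2])/d[2]
def proj(K,M,p):
    q=M[:3,:3]@np.array(p)+M[:3,3]; q=K@q; return q[:2]/q[2]
E
python3 - <<'E'
from h import *
print(r.get_state(), r.grip_depth)
for n in("top","side"): im,K,M=save(n,n+"0"); print(np.linalg.inv(M).round(3))
E
```

```text
{'time_s': 0.0, 'joints': array([-5.45982993e+01,  2.05913958e+01,  6.33075062e-01, -2.10596630e-02,
       -7.01348922e+01, -1.65070544e+01]), 'qd': array([ 0.07637515, -0.07497932,  0.02008104,  0.05318006,  0.01114427,
        0.02437103]), 'joint_torque': array([-9.04949720e-04, -5.82715881e+01,  2.93052399e+01,  6.99751943e+00,
        6.87812339e-03, -1.35793598e-04]), 'tcp_pos': array([ 0.21840569, -0.63816791,  0.22561486]), 'eef_rot': array([ 1.79905003e+02, -7.50625443e-03, -1.61112520e+02]), 'contact_force': array([-0.17272704, -0.76639466,  0.15982261]), 'moment': array([-0.0004987 , -0.01047468,  0.03270471]), 'gripper_width': 0.0878783832335705} 0.0188
[[ 0.002 -0.993  0.122  0.376]
 [-1.    -0.002  0.001 -0.021]
 [-0.    -0.122 -0.993  0.957]
 [ 0.     0.     0.     1.   ]]
[[ 0.955 -0.178  0.236  0.321]
 [-0.296 -0.542  0.786 -0.612]
 [-0.012 -0.821 -0.571  0.51 ]
 [ 0.     0.     0.     1.   ]]
```

View pics/top0.png

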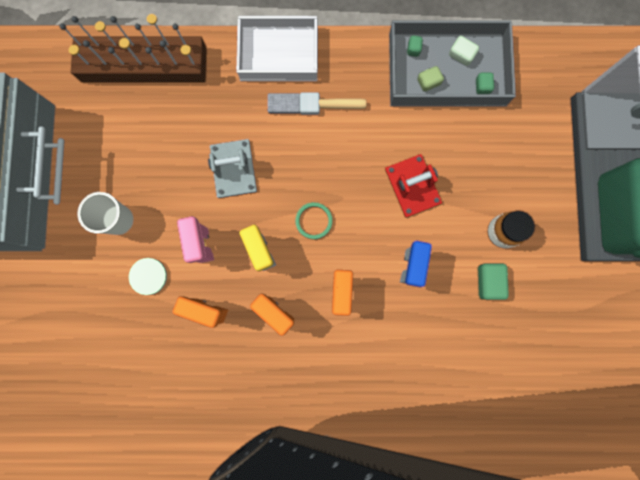

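View pics/side0.png

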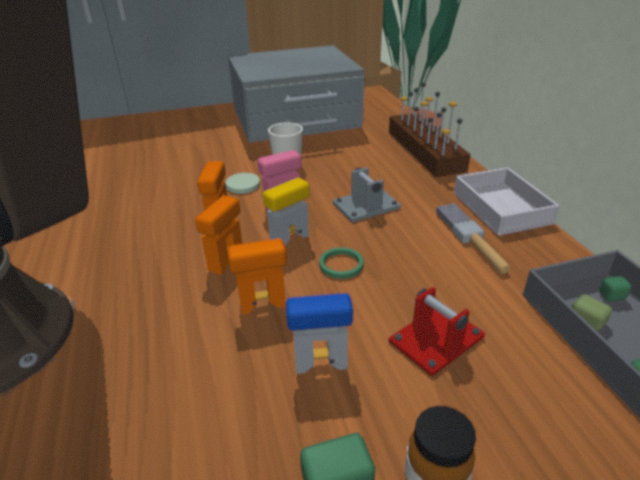

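Looks like the wanted part: yellow (256,247). Look-alikes: pink (192,240), orange (198,311), (272,313), (342,292), blue (417,264). For the brackets, red is at (414,185) and grey at (232,167). I'll measure coarsely, then check with a crop.

```bash
cat >> h.py <<'E'
def mask(im,c):
    h=cv2.cvtColor(im,cv2.COLOR_RGB2HSV)
    lo,hi={'y':((24,120,90),(34,255,255)),'b':((110,120,60),(128,255,255)),'p':((150,80,90),(175,255,255)),'r':((0,150,60),(4,255,255)),'o':((6,200,120),(16,255,255))}[c]
    m=cv2.inRange(h,lo,hi)
    if c=='r': m|=cv2.inRange(h,(174,150,60),(180,255,255))
    return m
def pad(im,K,M,c,z):
    m=mask(im,c); n,l,st,ce=cv2.connectedComponentsWithStats(m)
    i=1+np.argmax(st[1:,4]); ys,xs=np.where(l==i)
    P=np.array([atz(K,M,u,v,z)[:2] for u,v in zip(xs,ys)],np.float32)
    (cx,cy),(w,h),a=cv2.minAreaRect(P*1000)
    if w<h: a+=90;w,h=h,w
    return ce[i],(cx,cy),(w,h),(a+90)%180-90
E
python3 - <<'E'
from h import *
im,K,M=ld("top0")
for c,z in(('y',.107),('b',.107),('p',.107),('r',.01)): print(c,pad(im,K,M,c,z))
for n,u,v in (("pinA",407,182),("pinB",431,177)): print(n,atz(K,M,u,v,.065))
cv2.imwrite("pics/crop.png",np.hstack([cv2.resize(im[200:290,160:300],None,fx=2.8,fy=2.8)[:240],cv2.resize(im[140:226,370:500],None,fx=2.8,fy=2.8)])[:,:,::-1])
E
```

```text
y (array([255.9704797 , 247.65928659]), (465.8697509765625, 103.1580810546875), (79.59622192382812, 33.41533279418945), 24.705581665039062)
b (array([416.95670996, 263.77056277]), (438.6188049316406, -182.02122497558594), (77.00375366210938, 34.62819290161133), -11.288223266601562)
p (array([197.84771574, 241.43147208]), (480.2008056640625, 212.31671142578125), (83.01422119140625, 49.38468933105469), 12.574615478515625)
r (array([413.5707989 , 185.64242424]), (604.1255493164062, -198.79214477539062), (108.15709686279297, 89.34506225585938), 21.560758590698242)
pinA [ 0.59496445 -0.17258262  0.065     ]
pinB [ 0.60471121 -0.21801642  0.065     ]Traceback (most recent call last):
  File "<stdin>", line 5, in <module>
    return _nx.concatenate(arrs, 1, dtype=dtype, casting=casting)
           ~~~~~~~~~~~~~~~^^^^^^^^^^^^^^^^^^^^^^^^^^^^^^^^^^^^^^^
ValueError: all the input array dimensions except for the concatenation axis must match exactly, but along dimension 0, the array at index 0 has size 240 and the array at index 1 has size 241
```

```bash
cat >> h.py <<'E'
def delta(pos,yaw):
    s=r.get_state(); A=R.from_euler('xyz',s["eef_rot"],degrees=True)
    B=R.from_euler('xyz',[180,0,yaw],degrees=True)
    print("now",s["time_s"],s["tcp_pos"].round(4),s["eef_rot"].round(2),"F",s["contact_force"].round(1))
    print("shift",A.inv().apply(np.array(pos)-s["tcp_pos"]).round(4),"turn",(A.inv()*B).as_rotvec().round(4))
E
python3 - <<'E'
from h import *
im,K,M=ld("top0")
a=cv2.resize(im[200:286,160:290],None,fx=3,fy=3);b=cv2.resize(im[140:226,370:500],None,fx=3,fy=3)
cv2.imwrite("pics/crop.png",np.hstack([a,b])[:,:,::-1])
delta([.53,-.195,.26],-161.1)
E
```

```text
now 0.1 [ 0.2184 -0.6382  0.2257] [ 1.7992e+02 -1.0000e-02 -1.6111e+02] F [-0.2 -0.2 -0.2]
shift [-0.4383  0.3186 -0.0339] turn [ 0.0014 -0.0001 -0.0002]
```

View pics/crop.png

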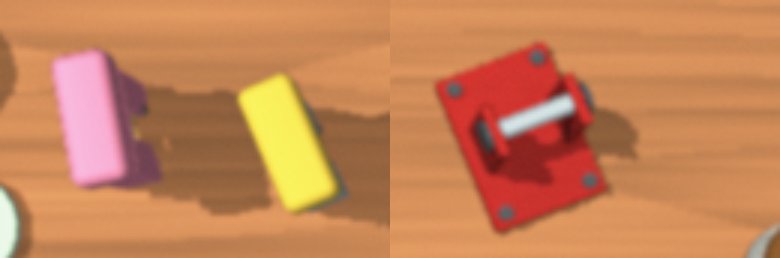

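The crop confirms the picks: a yellow pad on steel legs, and the red bracket with its pin running from about (408,184) to (432,174), yaw about 22°. Next I hover to view the bracket with the wrist camera.

Call:
step_arm([
  [[-0.44,0.32,-0.034],[0,0,0],0],
  [[-0.44,0.32,-0.034],[0,0,0],0],
  [[-0.44,0.32,-0.034],[0,0,0],0],
  [[-0.44,0.32,-0.034],[0,0,0],0],
  [[-0.44,0.32,-0.034],[0,0,0],0],
  [[-0.44,0.32,-0.034],[0,0,0],0],
  [[-0.44,0.32,-0.034],[0,0,0],0],
  [[-0.44,0.32,-0.034],[0,0,0],0],
  [[-0.44,0.32,-0.034],[0,0,0],0],
  [[-0.44,0.32,-0.034],[0,0,0],0],
])

```text
time_s: 1.1
tcp_pos: [0.506, -0.2282, 0.2579]
eef_rot: [180.0, 0.0, -161.1]
contact_force: [1.1, -0.5, 1.2]
gripper_width: 0.0876
```

Call:
step_arm([
  [[0,0,0],[0,0,0],0],
  [[0,0,0],[0,0,0],0],
  [[0,0,0],[0,0,0],0],
  [[0,0,0],[0,0,0],0],
])

```text
time_s: 1.5
tcp_pos: [0.5046, -0.2312, 0.2576]
eef_rot: [180.0, -0.0, -161.2]
contact_force: [0.6, -0.5, -0.1]
gripper_width: 0.0875
```

Run:
```python
from h import *
im,K,M=save("wrist","w1"); print(np.linalg.inv(M).round(3), r.get_state()["time_s"]); delta([.53,-.195,.26],-161.1)
```

```text
[[-0.322  0.901  0.29   0.425]
 [ 0.947  0.307  0.098 -0.259]
 [-0.     0.306 -0.952  0.415]
 [ 0.     0.     0.     1.   ]] 1.55
now 1.55 [ 0.5046 -0.2312  0.2576] [ 1.7999e+02 -2.0000e-02 -1.6121e+02] F [ 0.3 -0.6  0.2]
shift [-0.0357  0.0261 -0.0024] turn [ 0.0001 -0.0003 -0.0019]
```

View pics/w1.png

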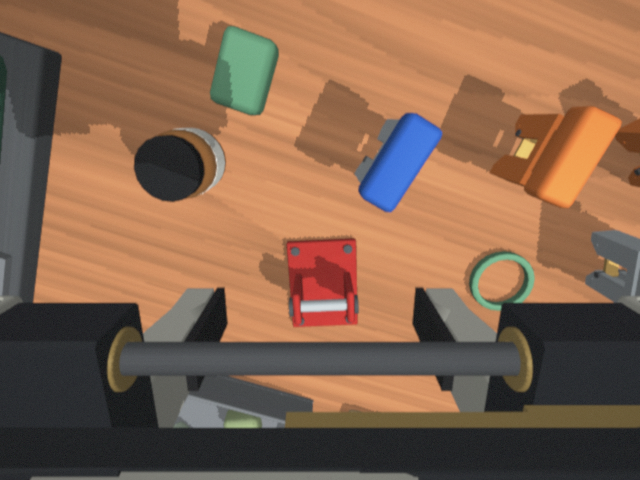

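Run:
```python
from h import *
im,K,M=ld("w1")
print(K[0,0])
cv2.imwrite("pics/c2.png",cv2.resize(im[230:335,270:375],None,fx=5.5,fy=5.5,interpolation=cv2.INTER_CUBIC)[:,:,::-1])
im,K,M=ld("top0")
cv2.imwrite("pics/c3.png",cv2.resize(im[145:225,380:450],None,fx=7,fy=7,interpolation=cv2.INTER_CUBIC)[:,:,::-1])
```

```text
376.0854240982196
```

View pics/c2.png

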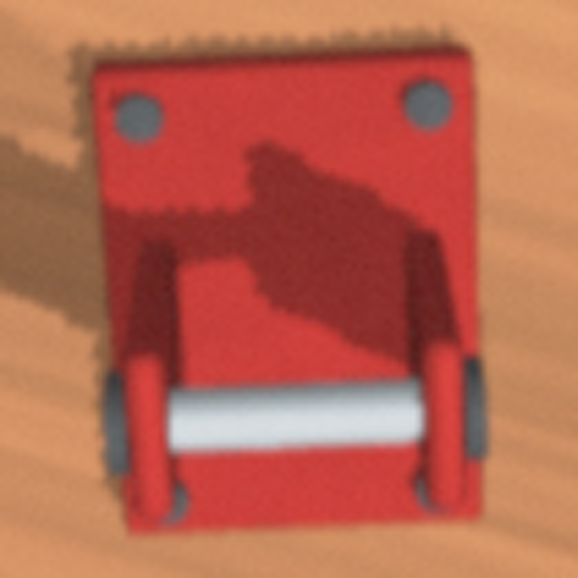

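View pics/c3.png

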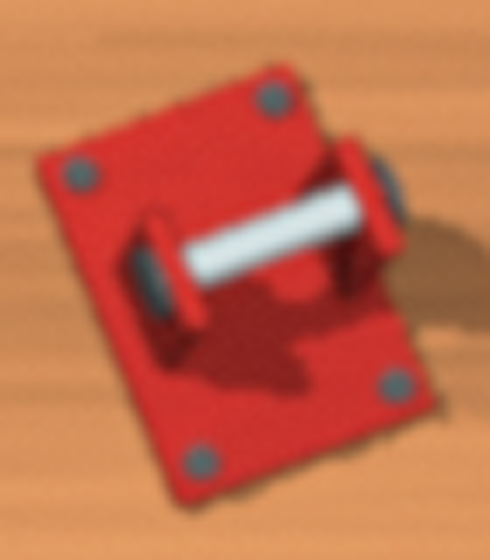

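Run:
```python
from h import *
from scipy.optimize import least_squares
def ob(n,s,ox,oy,pts): 
    im,K,M=ld(n); return K,M,[((x+.5)/s-.5+ox,(y+.5)/s-.5+oy) for x,y in pts]
def c(sx,sy): return (sx*.055,sy*.04,.01)
def p(sy): return (0,sy*.024,.059)
# top image: up=+x left=+y
T=ob("top0",7,380,145,[(40,160),(288,65),(438,403),(185,505),(192,265),(355,203)]); TP=[c(1,1),c(1,-1),c(-1,-1),c(-1,1),p(1),p(-1)]
# wrist: up = -x, right=+y
W=ob("w1",5.5,270,230,[(97,72),(470,60),(168,419),(424,410)]); WP=[c(-1,-1),c(-1,1),p(-1),p(1)]
def res(q,sets):
    o=[]
    for (K,M,u),P in sets:
        Rz=R.from_euler('z',q[2]).as_matrix()
        for a,b in zip(u,P): o+=list(proj(K,M,Rz@np.array(b)+[q[0],q[1],0])-a)
    return np.array(o)
for s in ([(T,TP)],[(W,WP)],[(T,TP),(W,WP)]):
    f=least_squares(res,[.6,-.195,.39],args=(s,)); print(f.x[:2].round(4),np.degrees(f.x[2]).round(2),f.fun.round(1))
delta([.4,.0,.26],-155.3)
```

```text
[ 0.6032 -0.1952] 21.87 [-0.7 -0.5  0.6 -1.3  0.9  0.3 -0.1  0.4 -0.3  0.7 -0.4  0.4]
[ 0.6013 -0.1945] 21.0 [-1.3 -0.1  1.4 -0.5  0.5  0.3 -0.6  0.4]
[ 0.6019 -0.1946] 21.21 [-0.7 -0.2  0.7 -0.6  0.4  1.2 -0.7  1.  -0.7  1.2 -0.6  1.2 -1.7  0.5
  1.  -0.2  0.2  0.8 -0.9  0.8]
now 1.55 [ 0.5046 -0.2312  0.2576] [ 1.7999e+02 -2.0000e-02 -1.6121e+02] F [ 0.3 -0.6  0.2]
shift [ 0.0245  0.2526 -0.0023] turn [ 1.000e-04 -3.000e-04 -1.031e-01]
```

Run:
```python
from h import *
delta([.415,.08,.26],-155.3)
```

```text
now 1.55 [ 0.5046 -0.2312  0.2576] [ 1.7999e+02 -2.0000e-02 -1.6121e+02] F [ 0.3 -0.6  0.2]
shift [-0.0154  0.3235 -0.0023] turn [ 1.000e-04 -3.000e-04 -1.031e-01]
```

Call:
step_arm([
  [[-0.015,0.323,0],[0,0,-0.103],0],
  [[-0.015,0.323,0],[0,0,-0.103],0],
  [[-0.015,0.323,0],[0,0,-0.103],0],
  [[-0.015,0.323,0],[0,0,-0.103],0],
  [[-0.015,0.323,0],[0,0,-0.103],0],
  [[-0.015,0.323,0],[0,0,-0.103],0],
  [[-0.015,0.323,0],[0,0,-0.103],0],
  [[-0.015,0.323,0],[0,0,-0.103],0],
  [[-0.015,0.323,0],[0,0,-0.103],0],
  [[-0.015,0.323,0],[0,0,-0.103],0],
])

```text
time_s: 2.55
tcp_pos: [0.4151, 0.0793, 0.2577]
eef_rot: [-180.0, -0.0, -155.3]
contact_force: [-0.3, 0.1, -0.8]
gripper_width: 0.0875
```

Call:
step_arm([
  [[0,0,0],[0,0,0],0],
  [[0,0,0],[0,0,0],0],
  [[0,0,0],[0,0,0],0],
])

```text
time_s: 2.85
tcp_pos: [0.4151, 0.0796, 0.2577]
eef_rot: [-180.0, -0.0, -155.3]
contact_force: [-0.1, -0.3, 0.2]
gripper_width: 0.0878
```

Run:
```python
from h import *
im,K,M=save("wrist","w2"); print(pad(im,K,M,'y',.107)); delta([.466,.103,.2],-155.3)
```

```text
(array([322.68827531, 279.92236895]), (460.5811462402344, 103.18294525146484), (82.30178833007812, 29.1748046875), 25.181135177612305)
now 2.9 [0.415  0.0798 0.2577] [-1.8000e+02 -1.0000e-02 -1.5526e+02] F [-0.3 -0.   0.3]
shift [-0.056  -0.0002  0.0576] turn [-0.     -0.0002  0.0006]
```

View pics/w2.png

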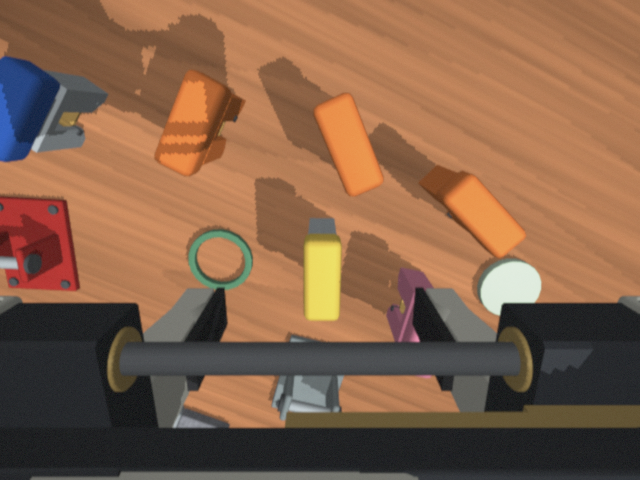

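The wrist view shows the yellow pad at (322,280), yaw 25°. The pink rest at (405,310) is near the right finger, so I'll narrow the jaws to about 60 mm before going down.

Call:
step_arm([
  [[-0.027,0,0.03],[0,0,0],0.3],
  [[-0.054,0,0.06],[0,0,0],0.3],
  [[-0.054,0,0.06],[0,0,0],0.3],
  [[-0.054,0,0.08],[0,0,0],0.3],
  [[-0.054,0,0.1],[0,0,0],0.3],
  [[-0.054,0,0.12],[0,0,0],0.3],
])

```text
time_s: 3.5
tcp_pos: [0.464, 0.1027, 0.1375]
eef_rot: [-180.0, 0.0, -155.2]
contact_force: [0.3, 0.2, 0.0]
gripper_width: 0.0615
```

Run:
```python
from h import *
save("wrist","w3");save("side","s3"); delta([.464,.103,.073],-155.0);print(r.get_state()["gripper_width"])
a=cv2.imread("pics/w3.png");b=cv2.imread("pics/s3.png");cv2.imwrite("pics/m3.png",np.vstack([a[200:420,100:540],cv2.resize(b[130:290,200:400],(440,352))]))
```

```text
now 3.6 [0.4624 0.1019 0.136 ] [-179.98   -0.24 -155.24] F [-1.  -0.5 -0.1]
shift [-0.0022  0.0004  0.063 ] turn [-0.0003 -0.0042 -0.0042]
0.06130935088338786
```

View pics/m3.png

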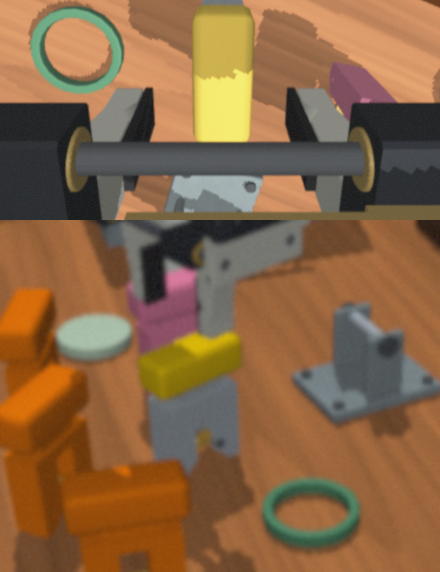

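Call:
step_arm([
  [[-0.001,0,0.025],[0,0,-0.004],0.3],
  [[-0.001,0,0.045],[0,0,-0.004],0.3],
  [[-0.001,0,0.062],[0,0,-0.004],0.3],
  [[-0.001,0,0.062],[0,0,-0.004],0.3],
  [[-0.001,0,0.062],[0,0,-0.004],0.6],
  [[-0.001,0,0.062],[0,0,-0.004],0.8],
  [[-0.001,0,0.062],[0,0,-0.004],0.9],
  [[-0.001,0,0.062],[0,0,-0.004],0.9],
  [[-0.001,0,0.062],[0,0,-0.004],0.9],
], force=45)

```text
time_s: 4.5
tcp_pos: [0.4653, 0.1036, 0.0765]
eef_rot: [180.0, 0.1, -155.0]
contact_force: [-0.7, 0.4, 4.9]
gripper_width: 0.0339
```

Run:
```python
from h import *
im,K,M=save("wrist","w4"); s=r.get_state(); print(s["gripper_width"]); delta([.464,.103,.19],-155)
print(pad(im,K,M,'y',.107))
```

```text
0.03395960893790174
now 4.55 [0.4653 0.1036 0.0765] [ 1.8000e+02  7.0000e-02 -1.5495e+02] F [-2.3 -0.1  6. ]
shift [ 0.0013  0.     -0.1135] turn [0.     0.0012 0.0008]
(array([316.05292319, 294.48605273]), (447.6815185546875, 93.08612823486328), (36.80369186401367, 28.960739135742188), 23.938730239868164)
```

View pics/w4.png

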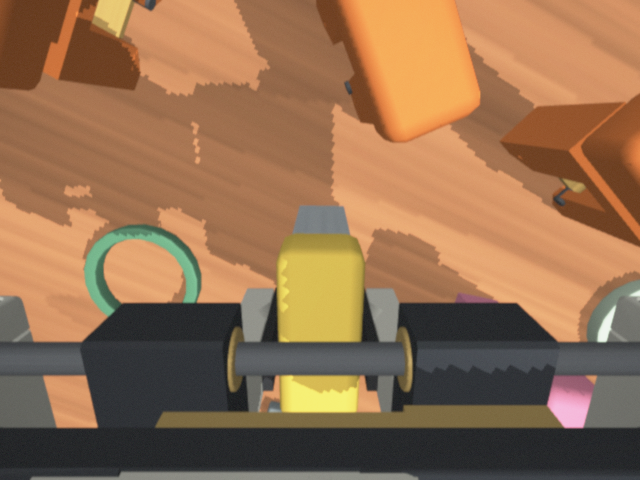

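Run:
```python
from h import *
im,K,M=ld("w4"); s=r.get_state(); A=R.from_euler('xyz',s["eef_rot"],degrees=True)
for u,v,z in((320,234,.077),(320,237,.08),(320,262,.107),(319,412,.107),(320,208,.064),(320,208,.060)):
    p=atz(K,M,u,v,z); print(v,z,p.round(4),A.inv().apply(p-s["tcp_pos"]).round(4))
cv2.imwrite("pics/c4.png",cv2.resize(im[195:425,250:390],None,fx=2.5,fy=2.5)[:,:,::-1])
```

```text
234 0.077 [0.4323 0.088  0.077 ] [ 0.0365 -0.0001 -0.0006]
237 0.08 [0.4327 0.0882 0.08  ] [ 0.0361 -0.0001 -0.0036]
262 0.107 [0.4335 0.0886 0.107 ] [ 0.0351 -0.0002 -0.0306]
412 0.107 [0.4945 0.1166 0.107 ] [-0.0319 -0.0006 -0.0305]
208 0.064 [0.4245 0.0844 0.064 ] [ 0.0451 -0.0001  0.0124]
208 0.06 [0.4254 0.0848 0.06  ] [ 0.0442 -0.0001  0.0164]
```

View pics/c4.png

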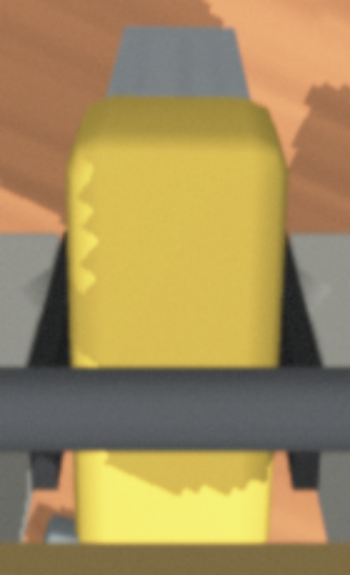

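Gripped at 33.9 mm. The near-end and foot edges put the pad's centre about 3 mm from the TCP along tool −x. Lifting.

Call:
step_arm([
  [[0,0,-0.01],[0,0,0],0.9],
  [[0,0,-0.03],[0,0,0],0.9],
  [[0,0,-0.06],[0,0,0],0.9],
  [[0,0,-0.095],[0,0,0],0.9],
  [[0,0,-0.125],[0,0,0],0.9],
  [[0,0,-0.125],[0,0,0],0.9],
])

```text
time_s: 5.15
tcp_pos: [0.4667, 0.1041, 0.2052]
eef_rot: [180.0, 0.4, -154.9]
contact_force: [0.2, 0.3, -2.4]
gripper_width: 0.0339
```

Run:
```python
from h import *
delta([.5992,-.196,.2],-158.5)
```

```text
now 5.15 [0.4667 0.1041 0.2052] [ 179.98    0.39 -154.94] F [ 0.2  0.3 -2.4]
shift [ 0.0071 -0.328   0.005 ] turn [0.0005 0.0068 0.0621]
```

Call:
step_arm([
  [[0.0,-0.02,0],[0,0,0.005],0.9],
  [[0.001,-0.055,0],[0,0,0.012],0.9],
  [[0.002,-0.095,0],[0,0,0.02],0.9],
  [[0.003,-0.135,0],[0,0,0.028],0.9],
  [[0.004,-0.175,0],[0,0,0.036],0.9],
  [[0.005,-0.215,0],[0,0,0.044],0.9],
  [[0.006,-0.255,0],[0,0,0.052],0.9],
  [[0.007,-0.29,0],[0,0,0.06],0.9],
  [[0.007,-0.315,0],[0,0,0.062],0.9],
  [[0.007,-0.328,0],[0,0,0.062],0.9],
])

```text
time_s: 6.15
tcp_pos: [0.5968, -0.1987, 0.199]
eef_rot: [179.9, -0.2, -158.7]
contact_force: [-0.5, 0.8, -4.1]
gripper_width: 0.0338
```

Call:
step_arm([
  [[0,0,0.008],[0,0,0],0.9],
  [[0,0,0.02],[0,0,0],0.9],
  [[0,0,0.02],[0,0,0],0.9],
  [[0,0,0.02],[0,0,0],0.9],
  [[0,0,0.02],[0,0,0],0.9],
])

```text
time_s: 6.65
tcp_pos: [0.5974, -0.1962, 0.1812]
eef_rot: [-180.0, 0.0, -158.5]
contact_force: [0.4, 0.3, -3.9]
gripper_width: 0.0333
```

Run:
```python
from h import *
delta([.5992,-.196,.15],-158.5)
save("side","s5");save("wrist","w5");save("top","t5")
a=cv2.imread("pics/s5.png");b=cv2.imread("pics/w5.png")
cv2.imwrite("pics/m5.png",np.hstack([cv2.resize(a[190:380,350:530],(540,570))]))
```

```text
now 6.65 [ 0.5974 -0.1962  0.1812] [-1.7998e+02  3.0000e-02 -1.5846e+02] F [ 0.4  0.3 -3.9]
shift [-0.0017 -0.0005  0.0312] turn [-0.0003  0.0005  0.0007]
```

View pics/m5.png

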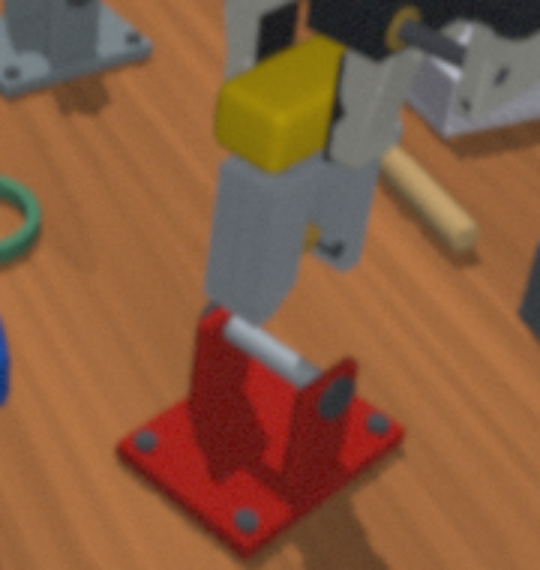

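View pics/w5.png

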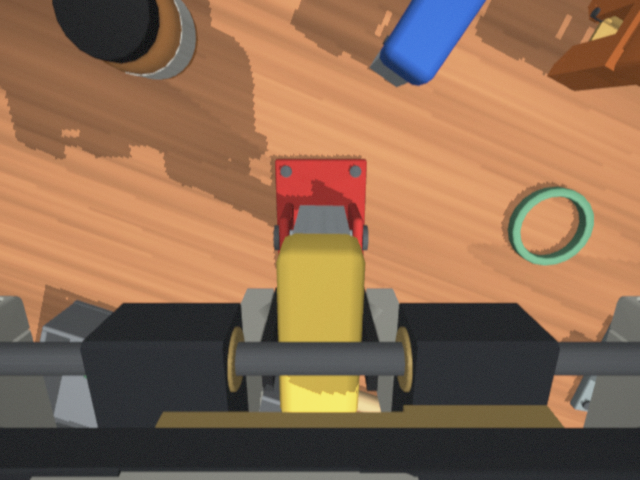

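View pics/t5.png

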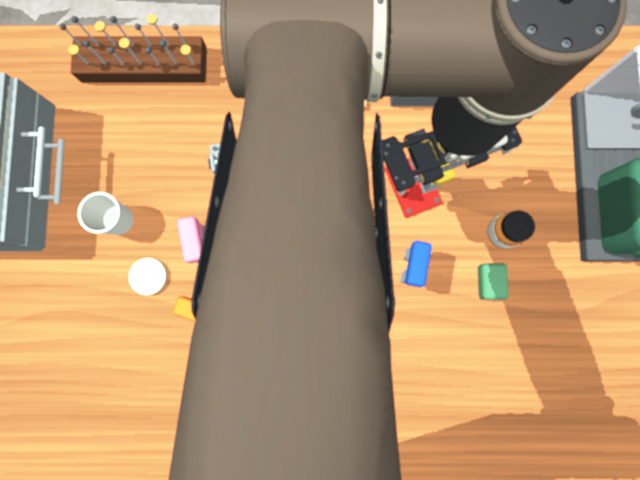

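Run:
```python
from h import *
im,K,M=ld("w5"); s=r.get_state(); A=R.from_euler('xyz',s["eef_rot"],degrees=True)
for t,u,v,z in(("pin",320.5,237,.059),("plate edge(-.055)",321,159,.01),("foot(-.033)",321,206,.1055),("padbottom",320,234,.182)):
    p=atz(K,M,u,v,z); print(t,A.inv().apply(p-s["tcp_pos"]).round(4))
a=cv2.imread("pics/w5.png")
cv2.imwrite("pics/c5.png",cv2.resize(a[150:260,260:380],None,fx=5,fy=5))
im,K,M=ld("s5")
T=s["tcp_pos"]
for c in (0,-.003,-.006):
    B=R.from_euler('xyz',s["eef_rot"],degrees=True)
    def P(lx,ly,h): return proj(K,M,T+B.apply([c+lx,ly,0])+[0,0,h-.0765]).round(1)
    print(c,[P(sx*.04,sy*.017,.107) for sx in(1,-1) for sy in (1,-1)],[P(.033,.014*k,0) for k in(1,-1)])
```

```text
pin [-0.0039  0.0005  0.1223]
plate edge(-.055) [0.0509 0.001  0.1713]
foot(-.033) [0.0314 0.0007 0.0758]
padbottom [ 0.0364  0.     -0.0007]
0 [array([419.1, 215.8]), array([442.8, 229. ]), array([465. , 192.8]), array([488.8, 204.1])] [array([416.6, 287.8]), array([433.9, 299.6])]
-0.003 [array([420.9, 214.9]), array([444.6, 228. ]), array([466.6, 192. ]), array([490.4, 203.2])] [array([418.3, 286.8]), array([435.6, 298.5])]
-0.006 [array([422.8, 214. ]), array([446.5, 227. ]), array([468.2, 191.2]), array([492. , 202.4])] [array([419.9, 285.8]), array([437.2, 297.5])]
```

View pics/c5.png

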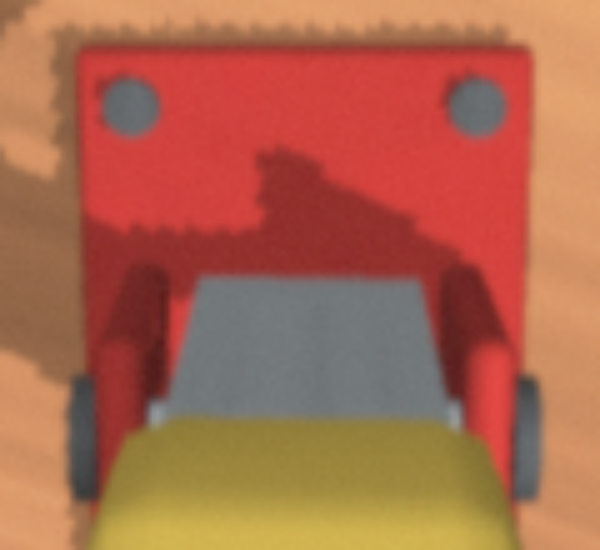

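Pin and rest agree to within about 1.5 mm along the slot. Yaw and y line up in the wrist picture. I'll shift −1.5 mm and start down.

Call:
step_arm([
  [[-0.0015,0,0.01],[0,0,0],0.9],
  [[-0.0015,0,0.025],[0,0,0],0.9],
  [[-0.0015,0,0.04],[0,0,0],0.9],
  [[-0.0015,0,0.05],[0,0,0],0.9],
  [[-0.0015,0,0.05],[0,0,0],0.9],
  [[-0.0015,0,0.05],[0,0,0],0.9],
], force=60)

```text
time_s: 7.4
tcp_pos: [0.5989, -0.1964, 0.1308]
eef_rot: [-180.0, -0.0, -158.5]
contact_force: [0.2, 0.5, -3.5]
gripper_width: 0.0332
```

Run:
```python
from h import *
delta([.602,-.195,.0865],-158.5)
save("side","s6");save("wrist","w6")
a=cv2.imread("pics/s6.png");b=cv2.imread("pics/w6.png")
cv2.imwrite("pics/m6.png",np.hstack([cv2.resize(a[220:390,370:500],(390,510)),cv2.resize(b[150:320,255:385],(390,510))]))
```

```text
now 7.4 [ 0.5989 -0.1964  0.1308] [-1.7999e+02 -2.0000e-02 -1.5851e+02] F [ 0.2  0.5 -3.5]
shift [-0.0035  0.0002  0.0443] turn [-0.0002 -0.0003 -0.0002]
```

View pics/m6.png

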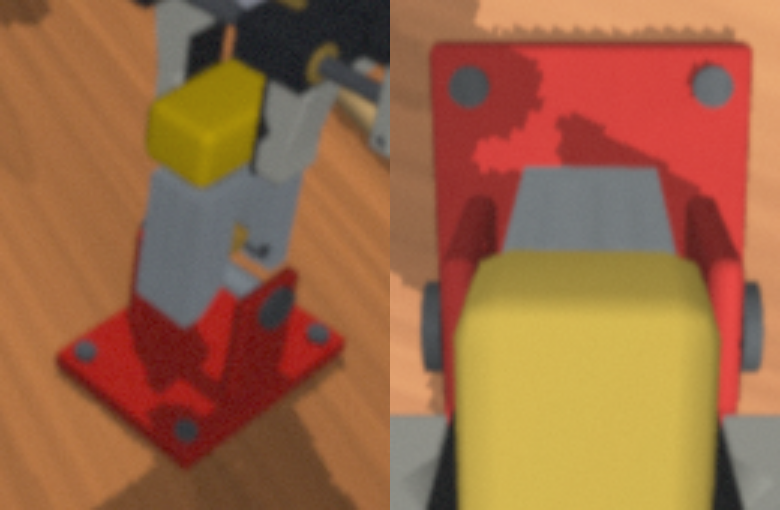

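The legs straddle the pin, with the latch just above it and the hook centred between the cheeks. Pushing on.

Call:
step_arm([
  [[0,0,0.004],[0,0,0],0.9],
  [[0,0,0.008],[0,0,0],0.9],
  [[0,0,0.012],[0,0,0],0.9],
  [[0,0,0.016],[0,0,0],0.9],
  [[0,0,0.02],[0,0,0],0.9],
  [[0,0,0.024],[0,0,0],0.9],
  [[0,0,0.024],[0,0,0],0.9],
])

```text
time_s: 8.2
tcp_pos: [0.6021, -0.1964, 0.1084]
eef_rot: [-179.8, 0.4, -158.5]
contact_force: [6.4, 1.3, 0.2]
gripper_width: 0.0337
```

Call:
step_arm([
  [[-0.001,0,0.004],[0,0,0],0.9],
  [[-0.002,0,0.008],[0,0,0],0.9],
  [[-0.002,0,0.012],[0,0,0],0.9],
  [[-0.002,0,0.016],[0,0,0],0.9],
  [[-0.002,0,0.02],[0,0,0],0.9],
  [[-0.002,0,0.022],[0,0,0],0.9],
  [[-0.002,0,0.022],[0,0,0],0.9],
])

```text
time_s: 8.9
tcp_pos: [0.5986, -0.1958, 0.0865]
eef_rot: [180.0, -0.2, -158.5]
contact_force: [-9.2, 3.0, 21.0]
gripper_width: 0.0337
```

Run:
```python
from h import *
delta([.602,-.195,.0865],-158.5)
save("side","s7");save("wrist","w7")
a=cv2.imread("pics/s7.png");b=cv2.imread("pics/w7.png")
cv2.imwrite("pics/m7.png",np.hstack([cv2.resize(a[220:390,370:500],(390,510)),cv2.resize(b[150:320,255:385],(390,510))]))
```

```text
now 8.9 [ 0.5986 -0.1958  0.0865] [ 1.7997e+02 -1.7000e-01 -1.5849e+02] F [-9.2  3.  21. ]
shift [-0.0034 -0.0005 -0.    ] turn [ 0.0006 -0.003   0.0001]
```

View pics/m7.png

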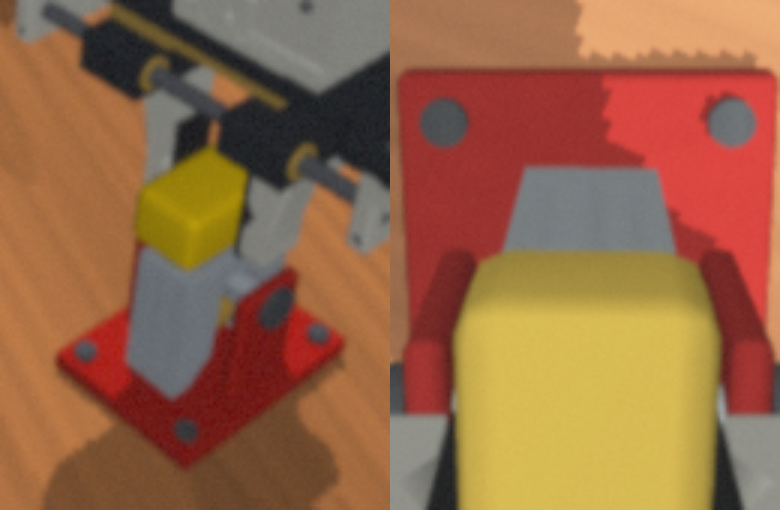

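Call:
step_arm([
  [[0,0,0.002],[0,0,0],0.9],
  [[0.001,0,0.004],[0,0,0],0.9],
  [[0.001,0,0.004],[0,0,0],0.9],
])

```text
time_s: 9.3
tcp_pos: [0.5987, -0.196, 0.0864]
eef_rot: [-179.9, 0.0, -158.4]
contact_force: [-16.5, 10.1, 45.3]
gripper_width: 0.0339
```

Run:
```python
from h import *
delta([.602,-.195,.0865],-158.5)
im,K,M=save("side","s8")
s=r.get_state();B=R.from_euler('xyz',[180,0,-158.5],degrees=True);T=s["tcp_pos"]
for z in(.01,.015,.02): print(z,[proj(K,M,T*[1,1,0]+B.apply([-.0025+.033,.014*k,0])+[0,0,z]).round(1) for k in(1,-1)])
a=cv2.imread("pics/s8.png")
cv2.imwrite("pics/m8.png",cv2.resize(a[250:390,380:500],None,fx=5,fy=5,interpolation=cv2.INTER_CUBIC)[:600])
```

```text
now 9.3 [ 0.5987 -0.196   0.0864] [-1.7993e+02  1.0000e-02 -1.5844e+02] F [-16.5  10.1  45.3]
shift [-0.0034 -0.0003 -0.0001] turn [-0.0011  0.0001  0.001 ]
0.01 [array([412.1, 340. ]), array([427.7, 352.2])]
0.015 [array([412.4, 337.4]), array([428.1, 349.6])]
0.02 [array([412.7, 334.7]), array([428.5, 346.9])]
```

View pics/m8.png

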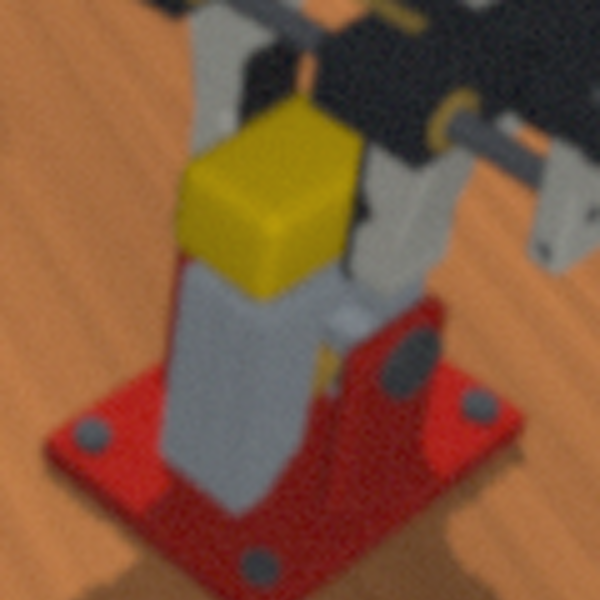

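The rest is on a hard stop: z is unchanged with 24 N more force, and the foot corner at (427,353) matches plate height. I'll relax the push, then open and retreat.

Call:
step_arm([
  [[0,0,-0.004],[0,0,0],0.9],
  [[0,0,-0.005],[0,0,0],0.9],
  [[0,0,-0.005],[0,0,0],0.9],
  [[0,0,-0.005],[0,0,0],0.2],
  [[0,0,-0.005],[0,0,0],0.2],
  [[0,0,-0.005],[0,0,0],0.2],
  [[0,0,-0.005],[0,0,0],0.2],
  [[0,0,-0.005],[0,0,0],0.2],
])

```text
time_s: 10.15
tcp_pos: [0.5994, -0.196, 0.0853]
eef_rot: [180.0, -0.0, -158.5]
contact_force: [-1.0, 0.7, 0.5]
gripper_width: 0.0672
```

Call:
step_arm([
  [[0,0,-0.015],[0,0,0],0.2],
  [[0,0,-0.04],[0,0,0],0.2],
  [[0,0,-0.08],[0,0,0],0.2],
  [[0,0,-0.12],[0,0,0],0.2],
  [[0,0,-0.14],[0,0,0],0.2],
  [[0,0,-0.14],[0,0,0],0.2],
])

```text
time_s: 10.75
tcp_pos: [0.6013, -0.1964, 0.2298]
eef_rot: [-179.8, 0.3, -158.5]
contact_force: [-0.5, -0.4, -0.0]
gripper_width: 0.0699
```

Run:
```python
from h import *
delta([.602,-.195,.0865],-158.5)
im,K,M=save("side","s9");save("wrist","w9")
a=cv2.imread("pics/s9.png");b=cv2.imread("pics/w9.png")
cv2.imwrite("pics/m9.png",np.hstack([cv2.resize(a[250:390,380:500],None,fx=4,fy=4,interpolation=cv2.INTER_CUBIC),cv2.resize(b[200:340,260:340],None,fx=4,fy=4)]))
```

```text
now 10.75 [ 0.6013 -0.1964  0.2298] [-179.81    0.32 -158.51] F [-0.5 -0.4 -0. ]
shift [-0.0003  0.0015  0.1433] turn [-0.0032  0.0055 -0.0001]
```

View pics/m9.png

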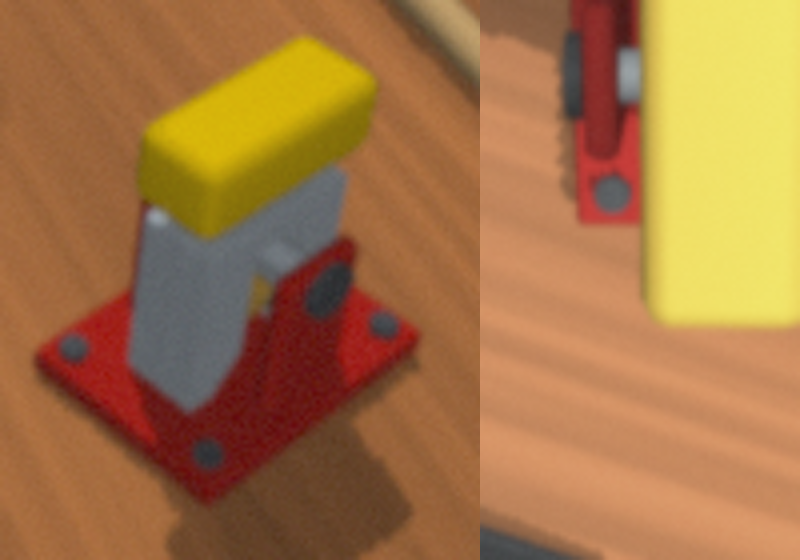

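The rest stands. A brass spot shows at about (445,323), so I'll check whether that matches a shut latch.

Run:
```python
from h import *
im,K,M=ld("s9")
print("pad",pad(*ld("w9"),'y',.117))
B=R.from_euler('z',21.5,degrees=True); c=np.array([.601,-.1955,0])
for lx in(-10,0,10):
  for ly in(-14,-8,0):
    print(lx,ly,[(z,tuple(proj(K,M,c+B.apply([lx/1000,ly/1000,0])+[0,0,z/1000]).round(0))) for z in(26,28,30,40,50)])
cv2.imwrite("pics/c9.png",cv2.resize(im[300:350,420:480],None,fx=12,fy=12,interpolation=cv2.INTER_CUBIC)[:,:,::-1])
im,K,M=ld("s0") if False else ld("side0")
cv2.imwrite("pics/c0.png",cv2.resize(im[175:250,255:320],None,fx=8,fy=8,interpolation=cv2.INTER_CUBIC)[:,:,::-1])
```

```text
pad (array([322.96795551, 231.54263771]), (596.7343139648438, -195.75222778320312), (77.68822479248047, 30.32611846923828), 20.628767013549805)
-10 -14 [(26, (np.float64(441.0), np.float64(336.0))), (28, (np.float64(441.0), np.float64(335.0))), (30, (np.float64(441.0), np.float64(334.0))), (40, (np.float64(442.0), np.float64(328.0))), (50, (np.float64(443.0), np.float64(323.0)))]
-10 -8 [(26, (np.float64(437.0), np.float64(333.0))), (28, (np.float64(438.0), np.float64(332.0))), (30, (np.float64(438.0), np.float64(331.0))), (40, (np.float64(439.0), np.float64(326.0))), (50, (np.float64(440.0), np.float64(320.0)))]
-10 0 [(26, (np.float64(433.0), np.float64(330.0))), (28, (np.float64(433.0), np.float64(329.0))), (30, (np.float64(433.0), np.float64(328.0))), (40, (np.float64(434.0), np.float64(322.0))), (50, (np.float64(435.0), np.float64(317.0)))]
0 -14 [(26, (np.float64(446.0), np.float64(332.0))), (28, (np.float64(446.0), np.float64(331.0))), (30, (np.float64(446.0), np.float64(330.0))), (40, (np.float64(447.0), np.float64(325.0))), (50, (np.float64(448.0), np.float64(319.0)))]
0 -8 
[... 476 characters left out ...]
6, (np.float64(451.0), np.float64(329.0))), (28, (np.float64(451.0), np.float64(328.0))), (30, (np.float64(451.0), np.float64(327.0))), (40, (np.float64(452.0), np.float64(321.0))), (50, (np.float64(453.0), np.float64(316.0)))]
10 -8 [(26, (np.float64(447.0), np.float64(326.0))), (28, (np.float64(448.0), np.float64(325.0))), (30, (np.float64(448.0), np.float64(324.0))), (40, (np.float64(449.0), np.float64(319.0))), (50, (np.float64(450.0), np.float64(313.0)))]
10 0 [(26, (np.float64(443.0), np.float64(323.0))), (28, (np.float64(443.0), np.float64(322.0))), (30, (np.float64(443.0), np.float64(321.0))), (40, (np.float64(444.0), np.float64(315.0))), (50, (np.float64(445.0), np.float64(310.0)))]
```

View pics/c9.png

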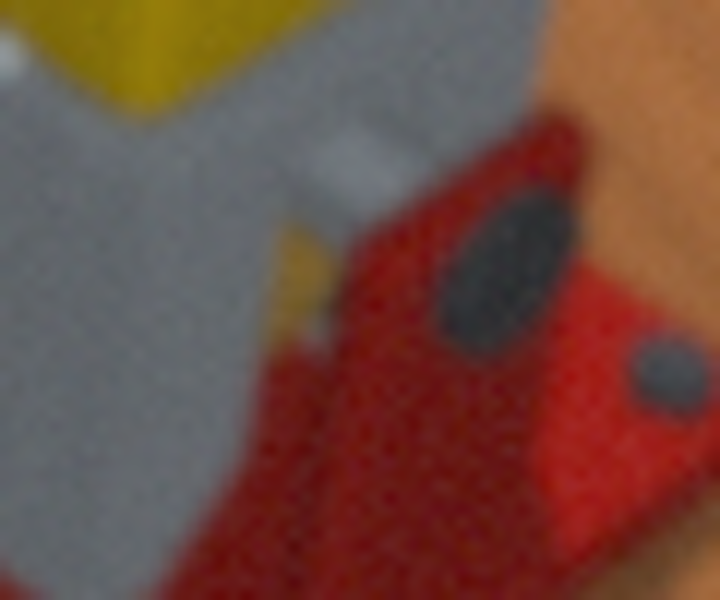

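View pics/c0.png

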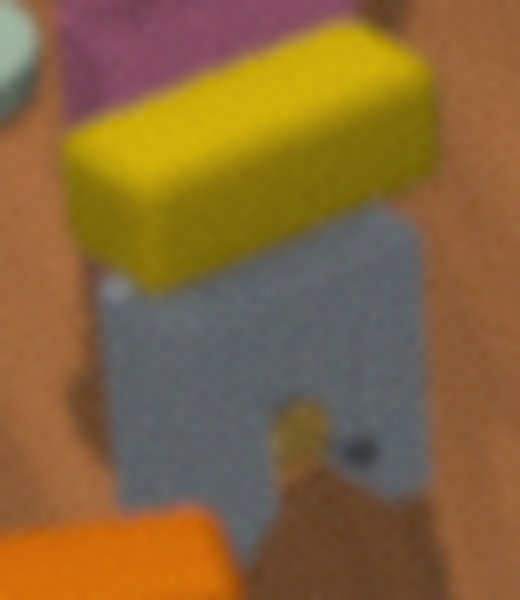

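Run:
```python
from h import *
im,K,M=ld("side0")
def grid(c,yaw,z0):
    B=R.from_euler('z',yaw,degrees=True)
    for lx in(-10,10):
        print(lx,[(ly,z,proj(K,M,np.array(c+[0])+B.apply([lx/1000,ly/1000,0])+[0,0,z0+z/1000]).round(0).astype(int).tolist()) for ly in(-14,-8,8) for z in(18,30)])
print("blue");grid([.4395,-.182],-11.3,0)
print("yellow0");grid([.465,.103],25,0)
print("yellow home");grid([.600,-.1955],21.5,.01)
cv2.imwrite("pics/cb.png",cv2.resize(im[320:380,285:355],None,fx=8,fy=8,interpolation=cv2.INTER_CUBIC)[:,:,::-1])
for n,(a,b,c,d) in(("side0",(330,375,290,350)),("side0",(215,245,280,305)),("s9",(305,340,430,460))):
    i=ld(n)[0][a:b,c:d]; h=cv2.cvtColor(i,cv2.COLOR_RGB2HSV); m=cv2.inRange(h,(14,90,60),(30,255,255)); 
    k,l,st,ce=cv2.connectedComponentsWithStats(m); j=[(q[0]+c,q[1]+a,q[2],q[3],q[4]) for q in st[1:] if q[4]>8]; print(n,j)
```

```text
blue
-10 [(-14, 18, [314, 360]), (-14, 30, [313, 354]), (-8, 18, [313, 356]), (-8, 30, [313, 350]), (8, 18, [312, 347]), (8, 30, [312, 341])]
10 [(-14, 18, [329, 359]), (-14, 30, [329, 352]), (-8, 18, [329, 355]), (-8, 30, [329, 349]), (8, 18, [327, 346]), (8, 30, [327, 339])]
yellow0
-10 [(-14, 18, [289, 236]), (-14, 30, [288, 231]), (-8, 18, [286, 235]), (-8, 30, [286, 229]), (8, 18, [281, 231]), (8, 30, [280, 225])]
10 [(-14, 18, [297, 232]), (-14, 30, [297, 226]), (-8, 18, [295, 230]), (-8, 30, [295, 225]), (8, 18, [290, 227]), (8, 30, [289, 221])]
yellow home
-10 [(-14, 18, [440, 335]), (-14, 30, [442, 328]), (-8, 18, [437, 332]), (-8, 30, [438, 326]), (8, 18, [428, 326]), (8, 30, [429, 319])]
10 [(-14, 18, [450, 328]), (-14, 30, [452, 321]), (-8, 18, [447, 325]), (-8, 30, [448, 319]), (8, 18, [438, 319]), (8, 30, [439, 312])]
side0 [(np.int32(313), np.int32(346), np.int32(16), np.int32(19), np.int32(207))]
side0 [(np.int32(289), np.int32(225), np.int32(7), np.int32(11), np.int32(55)), (np.int32(280), np.int32(240), np.int32(3), np.int32(5), np.int32(11))]
s9 [(np.int32(430), np.int32(305), np.int32(11), np.int32(5), np.int32(37)), (np.int32(442), np.int32(319), np.int32(6), np.int32(10), np.int32(38))]
```

View pics/cb.png

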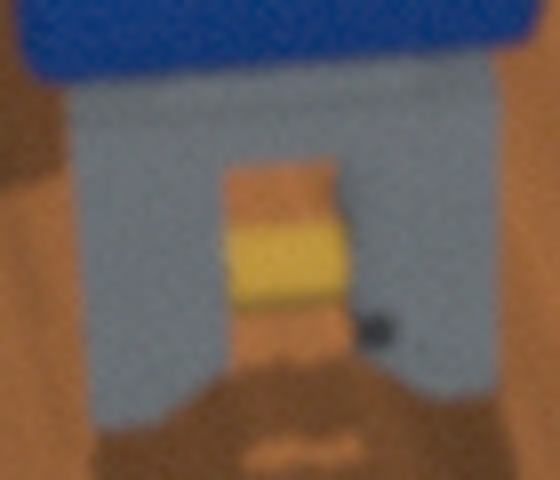

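The brass patch (442–447, 319–328) has the same size and placement as the known-shut latch had in the first picture: 6×10 px against 7×11 px. Its lower edge also lies where a shut flap projects (about row 329). I'll do a last check that the blue rest hasn't moved, then hand in.

Run:
```python
from h import *
i0,K,M=ld("side0"); i1,_,_=save("side","s10"); i9=ld("s9")[0]
for i in(i0,i1): print(pad(i,K,M,'b',.107)[:2])
for i in(i9,i1): print(pad(i,K,M,'y',.117))
s=r.get_state(); print(s["time_s"],s["tcp_pos"],s["contact_force"].round(1))
r.close_job()
```

```text
(array([318.54146341, 307.29756098]), (434.7604675292969, -200.02354431152344))
(array([322.57692308, 303.90659341]), (435.03302001953125, -198.95294189453125))
(array([443.41686183, 283.71252927]), (590.6632080078125, -209.83206176757812), (96.39756774902344, 45.14446258544922), 20.908302307128906)
(array([443.30011723, 283.78898007]), (590.3351440429688, -209.95533752441406), (96.58393096923828, 45.327030181884766), 21.230478286743164)
10.9 [ 0.59909915 -0.19575654  0.22486913] [ 0.1  0.3 -0.7]
the job is handed in; nothing more can be done
```

I pushed the yellow-pad rest down onto the red bracket's pin, let go, backed the gripper off and handed in at 10.9 s. The job gave no verdict, so these are my own last checks:

- **Home on the plate:** the rest reached a hard stop at the expected height, TCP z 0.0865. Another 24 N of push did not move it, and the foot corner in the side view lies at plate height.
- **Upright and still:** it looks upright on the pin, and its pad did not shift between the last two side pictures, taken after I let go.
- **Latch:** the little brass still visible matches a shut flap, but the cheek hides most of it, so this is inferred. The latch opening over the pin was not seen either. The gripper held the rest throughout that push.
- **Blue rest:** its measured position in the side view changed by about 1 mm. Its visible outline changed a few pixels, probably from changed shading by the arm.
- **Robot clear:** the gripper is about 0.14 m above where it let go, with almost no contact force.

The top and wrist cameras disagreed by about 5 mm on the yellow pad's x position. I settled this from the wrist view after gripping and again above the pin, shifting 1.5 mm there and about 1 mm more during the push.

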